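Square up the sample plates and blow them clean

TASK

Tap the skewed stack of three thin aluminium plates square and flush into the corner of the station's two fences, without lifting them out of the stack. Only then press the sprung cap of the air duster (the canister with the nozzle) all the way down and let it spring back up, without forcing it, to blow the dust off the plates. Do not disturb the beaker, the jar or the weight, and leave the stack square in its corner.

Things in the scene. Friction and masses are not known exactly. Their poses are not given: they have to be found in the camera images.
- station: fixed grey base plate 160 x 290 mm, top at z = 6 mm, with two dark fence strips, 8 mm thick, tops at z = 32 mm, forming a square corner: one along its y, inner face at station x = +40 mm (far side), one along its x, inner face at station y = +55 mm. Origin on the bench under the seat point; x, y axes square to the fences; its place and yaw vary
- seat (a point): point on the base's top (z = 6 mm) where the centre of a plate lies when the plate touches both fences
- plate_1: smooth bare aluminium plate (slides easily) 80 (its x) x 110 (its y) x 8 mm, about 0.19 kg, number 1 of the stack counted from the bottom; starts skewed and off the fences, lying flat. Origin at the centre of its underside; long edges along its y
- plate_2: smooth bare aluminium plate (slides easily) 80 (its x) x 110 (its y) x 8 mm, about 0.19 kg, number 2 of the stack counted from the bottom; starts skewed and off the fences, lying flat. Origin at the centre of its underside; long edges along its y
- plate_3: smooth bare aluminium plate (slides easily) 80 (its x) x 110 (its y) x 8 mm, about 0.19 kg, number 3 of the stack counted from the bottom; starts skewed and off the fences, lying flat. Origin at the centre of its underside; long edges along its y
- duster: fixed white air-duster canister, 60 mm diameter, 190 mm tall to its sprung cap, whose thin nozzle tube sticks out 30 mm beyond the cap over the plates (along its -y). Origin at the centre of its underside. It stands on the base, 118 mm to the station's +y side of the seat and 45 mm to its -x or +x side (changes places with the spare)
- cap_top (a point): centre of the top of the duster's sprung cap, a flat white disc 38 mm in diameter and 24 mm high; at rest 196 mm above the bench; moves down with the cap
- cap (a joint): how far the cap is pressed straight down, m: 0 at rest, 0.010 at its stop; needs about 1.5 N to start and 5 N at the stop, springs back by itself
- spare: fixed white canister 60 mm in diameter, 170 mm tall, with a plain closed dome lid and no nozzle, beside the duster (axes 90 mm apart); not needed. Origin at the centre of its underside
- beaker: loose glass beaker, 68 mm diameter, 95 mm tall, stands near the plates; origin at the centre of its underside. Leave alone
- jar: loose amber jar, 64 mm diameter, 100 mm tall; origin at the centre of its underside. Leave alone
- weight: loose grey conical weight, 72 mm diameter at foot, 48 mm at top, 88 mm tall; origin at the centre of its underside. Leave alone. Beaker, jar and weight change places: one on the station's -x +y side, one -x -y, one +x -y, each 150 to 210 mm from the seat
There are look-alikes about, which are no part of the job. Leave any green look-alike of the plate_1 alone. Leave any pink look-alike of the plate_2 alone.

How it is judged:
On the way, in this order (a step that is already met when the one before it is completed fails the run):
1. all three plates are square in the corner of the fences (horizontal distance between each of plate_1, plate_2, plate_3 and seat below 0.0035 m and angle between the x axis of each of plate_1, plate_2, plate_3 and the x axis of station, either way round below 0.04 rad and angle between the z axis of each of plate_1, plate_2, plate_3 and the z axis of station, either way round below 0.04 rad and linear speed of each of plate_1, plate_2, plate_3 below 0.01 m/s), for 0.2 s.
2. the duster's cap is pressed down to at least 8 of its 10 mm, the stack still square (horizontal distance between each of plate_1, plate_2, plate_3 and seat below 0.0035 m and angle between the x axis of each of plate_1, plate_2, plate_3 and the x axis of station, either way round below 0.04 rad and angle between the z axis of each of plate_1, plate_2, plate_3 and the z axis of station, either way round below 0.04 rad and value of joint cap above 0.008 m), for 0.05 s.
3. the cap has sprung back up (value of joint cap below 0.002 m), for 0.1 s.
At the end, for the whole second after the job is handed in: each plate's centre lies within 3.5 mm (seen from above) of the seat point, its edges parallel to the fences within 0.04 rad and lying flat within 0.04 rad, at rest; the duster's cap is up (within 2 mm); beaker, jar and weight stand upright within 20 mm of where they began (all of step 1 and value of joint cap below 0.002 m and not (distance of any of beaker, jar, weight from where it was at the start of the episode above 0.02 m or angle between any of beaker, jar, weight's own z axis and vertical above 0.3 rad)); the robot touches nothing.
It fails at once if the cap is pressed more than 5 mm while the stack is not square (value of joint cap above 0.005 m and not (horizontal distance between each of plate_1, plate_2, plate_3 and seat below 0.0035 m and angle between the x axis of each of plate_1, plate_2, plate_3 and the x axis of station, either way round below 0.04 rad and angle between the z axis of each of plate_1, plate_2, plate_3 and the z axis of station, either way round below 0.04 rad)).
It fails at once if the cap is pushed with more than 60 N (contact force between anything else and cap above 60 N).
It fails at once if a plate is lifted out of the stack (30 mm above its place) (height (world z) of plate_1 above 0.036 m or height (world z) of plate_2 above 0.044 m or height (world z) of plate_3 above 0.052 m).
It fails at once if the beaker, jar or weight is moved more than 20 mm or tipped (distance of any of beaker, jar, weight from where it was at the start of the episode above 0.02 m or angle between any of beaker, jar, weight's own z axis and vertical above 0.3 rad).
It also fails if it takes over 67 s, if anything falls off the work surface, if the arm or the gripper's body presses on something with over 40 N, if the wrist force passes 120 N, or if a joint passes its speed limit or range.

ROBOT

A 7-joint arm with a two-finger parallel gripper is mounted at the origin on the work surface. World frame = base frame: x ahead of the robot, y to its left, z up, the work surface at z = 0. Lengths are in m, angles in rad, forces in N, time in s.
With the tool pointing down it reaches from about 0.425 to 0.875 m from the base axis. Payload 4.7 kg.
Tool frame: the origin (TCP) lies at the very end of the fingers, on their centre line; the grasp point (between the pads) lies 19 mm behind it (ctrl.grasp_offset is the distance from the TCP to the grasp point, in m); z points along the fingers, y is the direction in which the jaws open and shut (so a half turn about z gives the same grasp; the last joint's range is limited). The gripper opens to 87 mm and grips with 3 to 60 N. Pads are 19 mm wide; open, the fingers measure 117 mm over their backs; the gripper's body (75 mm by 190 mm) begins 51 mm behind the grasp point.
Start: joints at [1.331, 0.321, -0.07, 1.45, 0.023, 1.371, -0.057], TCP at [0.163, -0.629, 0.223] pointing down, gripper open.
Joint ranges: [-2.86, 2.86], [-0.3, 2.09], [-1.38, 1.24], [0.06, 2.45], [-1.56, 4.7], [0.09, 2.05], [-2.69, 2.69]. Speed limits (rad/s): [2.57, 2.57, 3.14, 3.14, 3.14, 3.14, 3.14].

INTERFACE

Orientations are given as a rotation vector (axis times angle).
In Python, from bench import ctrl gives the robot as it stands.
- The arm moves only by the shell command python3 -m creep 'ROWS' [FORCE]. ROWS is JSON, a list that holds one entry, the list of rows, each a list of 7 numbers: the opening, from 0 (shut) to 1 (fully open), then the shift along the tool's x, y, z in mm, then the turn, a rotation vector about the tool's x, y, z in rad. In form: [[[grip, dx, dy, dz, rx, ry, rz], ...]]. A call has 1 to 5 rows; each row is the pose to reach, as a shift and turn from the pose commanded when the call began, along the tool's axes at that moment; what a row does not reach only later rows make up. A row lasts 1/10 s, in which the tool goes at most 50 mm and 8.59 degrees, less where a joint would pass 70% of its speed; a pose out of reach is approached as far as the arm can. A call with a gripper value outside its range is refused whole. The fingers move at their own pace and stop on an object; FORCE is the grip in N (left out, the last holds). Time passes only in rows, so rows that repeat a pose let the fingers close. It gives the time, the measured TCP pose, the force and the opening at its end, in the units of the state.
- ctrl.get_state(): the state, without advancing time (a new reading comes with each control period).
- ctrl.get_image(name): name is "scene" or "top" or "wrist"; returns the picture (400x640x3 uint8, red, green, blue); there is no depth.
- ctrl.camera_params(name): a dict with "K" (3x3 intrinsics, pixels), "pose" (4x4, takes a point from camera to world coordinates). Camera axes: x right, y down, z forward; pixel columns grow to the right and rows downward; lengths in m; the calibration is good to about 2 mm. A picture is of the moment at which its call begins: read the wrist's pose just before it. camera_params takes no time and is no camera call; for the wrist camera it gives the pose at the moment of the call.
- ctrl.close_job(): hands the job in, once; it reports no verdict.
The state is a dict: "time": time; "joint_positions": joint angles; "qd": joint speeds; "joint_torque": joint torques, N m; "position": TCP position; "tool_rot": TCP orientation; "ft_force": force on the tool from outside, world axes, zero at the start; "torque": the same for the moment, N m; "grip_width": opening from 0.0 (shut) to 1.0 (fully open).
Only numpy, scipy, OpenCV 4.12 (cv2) and the standard library are available. Lean on these libraries where they do the work, as an engineer would, in place of code of your own. Each camera call takes 0.05 s, during which the arm holds its last target. There are 200 camera calls.

## Working session

There is one attempt and no reset: what is moved stays moved. The work goes in short steps, Python scripts to look and compute and a shell command to move; the robot and the scene stay as the last step left them, time stands still between calls to the robot, and variables do not carry over. Pictures are saved under pics/ and viewed, about 8 in all and at most 12, crops included, and the job is handed in when it is done.

```bash
ls; mkdir -p pics; cat > h.py <<'E'
import numpy as np, cv2
from bench import ctrl
def snap(n,f):
    P=ctrl.camera_params(n); im=ctrl.get_image(n); cv2.imwrite(f'pics/{f}.png',im[:,:,::-1]); return im,P
def ray(P,u,v,z):
    K=np.array(P['K']);T=np.array(P['pose']);d=T[:3,:3]@np.linalg.solve(K,[u,v,1.]);o=T[:3,3];return o+d*(z-o[2])/d[2]
def proj(P,p):
    K=np.array(P['K']);T=np.array(P['pose']);c=K@(T[:3,:3].T@(np.array(p)-T[:3,3]));return c[:2]/c[2]
E
python3 - <<'E'
from h import *
for n in('top','scene'):
    im,P=snap(n,n+'0'); print(n,np.round(P['K'],1).tolist(),np.round(P['pose'],3).tolist())
s=ctrl.get_state();print(s['time'],s['position'],s['tool_rot'],s['ft_force'],s['grip_width'])
E
```

```text
pics
top [[363.7, 0.0, 318.5], [0.0, 363.7, 200.0], [0.0, 0.0, 1.0]] [[-0.053, -0.971, 0.235, 0.444], [-0.999, 0.052, -0.01, -0.037], [-0.003, -0.235, -0.972, 0.782], [0.0, 0.0, 0.0, 1.0]]
scene [[477.0, 0.0, 321.7], [0.0, 477.0, 207.3], [0.0, 0.0, 1.0]] [[-0.124, 0.675, -0.728, 1.311], [0.992, 0.084, -0.091, 0.055], [0.0, -0.733, -0.68, 0.819], [0.0, 0.0, 0.0, 1.0]]
0.1 [ 0.16303489 -0.62870532  0.22157891] [-3.11464966e+00 -3.97513267e-01  5.16307963e-04] [ 0.13949838 -0.68597084  0.47321928] 0.9982699595027729
```

View pics/top0.png

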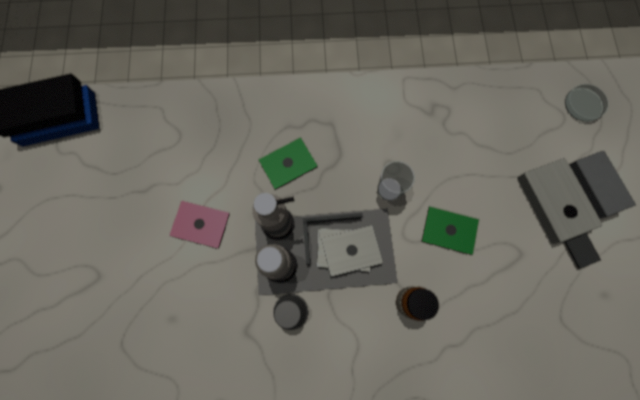

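View pics/scene0.png

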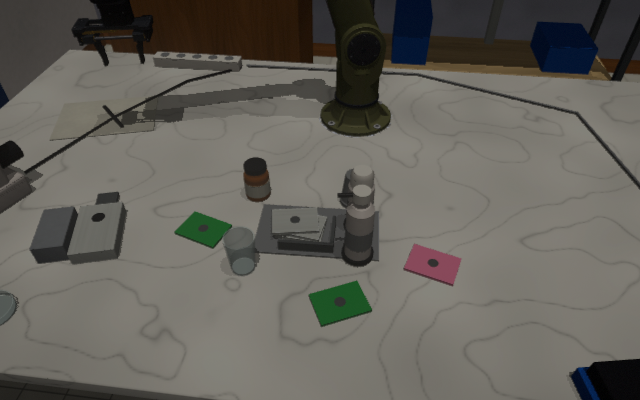

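```bash
python3 - <<'E'
from h import *
im=cv2.imread('pics/top0.png')[150:340,240:450]
im=np.clip(im.astype(float)*1.8,0,255).astype(np.uint8)
cv2.imwrite('pics/c0.png',cv2.resize(im,None,fx=3.8,fy=3.15,interpolation=2) if 0 else cv2.resize(im,None,fx=3,fy=3,interpolation=2))
P=ctrl.camera_params('top')
# coarse: station
for n,u,v,z in [('fenceXouter-right',362,217,.032),('fence corner',306,220,.032),('plate3',351,250,.03),('cap top',265,203,.196),('cap other',270,259,.17),('beaker',397,185,.0),('jar',423,304,.1),('weight',289,313,.088)]:
    print(n,np.round(ray(P,u,v,z),3))
E
```

```text
fenceXouter-right [ 0.584 -0.134  0.032]
fence corner [ 0.584 -0.016  0.032]
plate3 [ 0.516 -0.106  0.03 ]
cap top [0.585 0.046 0.196]
cap other [0.495 0.043 0.17 ]
beaker [ 0.658 -0.222  0.   ]
jar [ 0.406 -0.222  0.1  ]
weight [0.402 0.021 0.088]
```

View pics/c0.png

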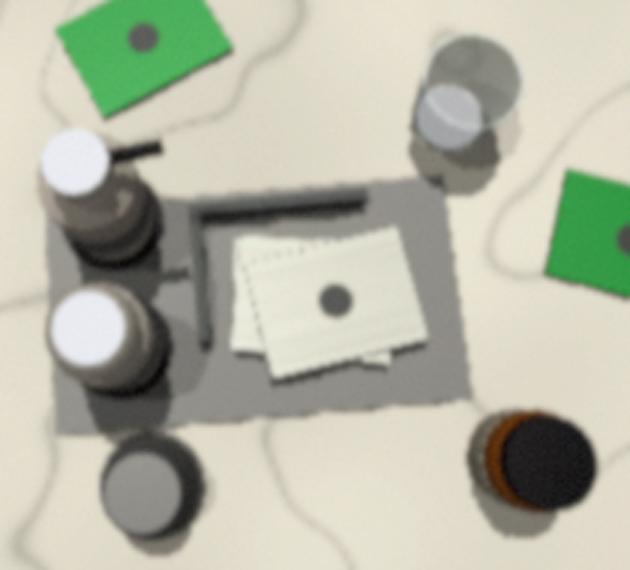

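```bash
cat >> h.py <<'E'
from scipy.spatial.transform import Rotation as Ro
def go(p,jaw,s=None):
    "tool shift (mm) and turn to world p, tool down, jaw(tool y) along world angle jaw (either way)"
    s=s or ctrl.get_state(); R=Ro.from_rotvec(s['tool_rot']); best=None
    for k in(0,np.pi):
        a=jaw+k; y=np.array([np.cos(a),np.sin(a),0]);z=np.array([0,0,-1.]);T=Ro.from_matrix(np.c_[np.cross(y,z),y,z])
        r=(R.inv()*T).as_rotvec()
        print('jaw%+.2f'%a,'d',np.round(R.inv().apply(np.array(p)-s['position'])*1000,1),'r',np.round(r,3))
E
python3 - <<'E'
from h import *
P=ctrl.camera_params('top')
B=[ray(P,240+u/3,150+v/3,.006)[:2] for u,v in [(47,200),(443,180),(470,400),(57,433)]]
print(np.round(B,3).tolist())
for a,b in((1,0),(2,3)): d=B[b]-B[a];print(np.degrees(np.arctan2(d[1],d[0]))-90,np.hypot(*d))
for u,v,z in [(195,203,.032),(365,190,.032),(210,348,.032)]: print(ray(P,240+u/3,150+v/3,z))
P=ctrl.camera_params('wrist');print(np.round(P['K'],1).tolist(),np.round(P['pose'],3).tolist())
s=ctrl.get_state();print(np.round(Ro.from_rotvec(s['tool_rot']).as_matrix(),3),s['position'],s['joint_positions'])
go([.50,-.09,.25],0.08)
E
```

```text
[[0.602, 0.093], [0.601, -0.194], [0.445, -0.198], [0.438, 0.088]]
-0.11824113709123196 0.2876573333048151
1.4034714032115119 0.28636012024784024
[ 0.58860203 -0.01442115  0.032     ]
[ 0.59148828 -0.13382368  0.032     ]
[ 0.48823217 -0.02015619  0.032     ]
[[318.2, 0.0, 317.8], [0.0, 318.2, 196.0], [0.0, 0.0, 1.0]] [[0.25, -0.926, -0.284, 0.24], [-0.968, -0.239, -0.072, -0.609], [-0.001, 0.293, -0.956, 0.384], [0.0, 0.0, 0.0, 1.0]]
[[ 0.968  0.251 -0.001]
 [ 0.251 -0.968  0.002]
 [-0.    -0.002 -1.   ]] [ 0.16303489 -0.62870532  0.22157891] [ 1.33107011  0.32172793 -0.07007131  1.45156391  0.02261578  1.37079782
 -0.05686333]
jaw+0.08 d [ 461.5 -436.9  -27.7] r [-1.000e-03 -1.000e-03 -1.397e+00]
jaw+3.22 d [ 461.5 -436.9  -27.7] r [-1.000e-03  2.000e-03  1.745e+00]
```

```bash
python3 -m creep '[[[0,461,-437,-27,0,0,-1.317],[0,461,-437,-27,0,0,-1.317],[0,461,-437,-27,0,0,-1.317],[0,461,-437,-27,0,0,-1.317],[0,461,-437,-27,0,0,-1.317]]]'
python3 -c "
from h import *
go([.50,-.09,.25],0.0)"
```

```text
time: 0.6
position: [0.2961, -0.4153, 0.2329]
tool_rot: [-2.749, -1.519, 0.0]
ft_force: [0.7, -1.0, 1.0]
grip_width: 0.631
jaw+0.00 d [383.9  -0.4 -17.1] r [-0.    -0.    -0.561]
jaw+3.14 d [383.9  -0.4 -17.1] r [-0.000e+00  1.000e-03  2.581e+00]
```

```bash
python3 -m creep '[[[0,384,0,-17,0,0,-0.56],[0,384,0,-17,0,0,-0.56],[0,384,0,-17,0,0,-0.56],[0,384,0,-17,0,0,-0.56],[0,384,0,-17,0,0,-0.56]]]'
python3 -c "
from h import *
go([.50,-.09,.25],0.0)"
```

```text
time: 1.1
position: [0.4301, -0.2048, 0.2442]
tool_rot: [2.227, 2.216, -0.001]
ft_force: [1.3, 0.0, -1.0]
grip_width: 0.172
jaw+0.00 d [115.1  69.4  -5.9] r [-0.     0.001 -0.005]
jaw+3.14 d [115.1  69.4  -5.9] r [1.000e-03 0.000e+00 3.137e+00]
```

```bash
python3 -m creep '[[[0,110,66,-6,0,0,0],[0,110,66,-6,0,0,0],[0,110,66,-6,0,0,0],[0,110,66,-6,0,0,0]]]'
python3 - <<'E'
from h import *
im,P=snap('wrist','w1')
a=np.clip(im[:,:,::-1].astype(float)*1.6,0,255).astype(np.uint8); cv2.imwrite('pics/w1b.png',cv2.resize(a,None,fx=1.25,fy=1.25,interpolation=2))
np.savez('w1.npz',K=P['K'],pose=P['pose']);print(np.round(P['pose'],3).tolist(),ctrl.get_state()['position'])
E
```

```text
time: 1.5
position: [0.4981, -0.0916, 0.2504]
tool_rot: [-2.219, -2.223, -0.004]
ft_force: [0.2, -0.3, -0.3]
grip_width: 0.005
[[1.0, 0.0, 0.001, 0.496], [0.0, -0.957, -0.291, -0.012], [0.001, 0.291, -0.957, 0.413], [0.0, 0.0, 0.0, 1.0]] [ 0.4968813  -0.09481671  0.24999732]
```

View pics/w1b.png

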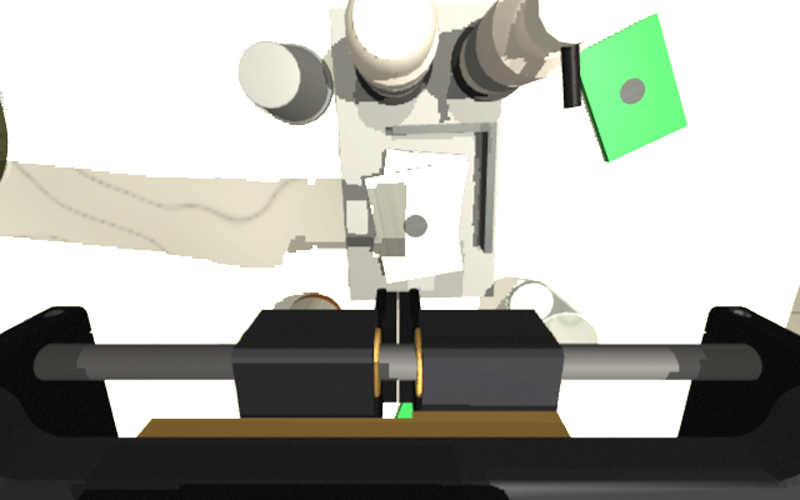

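```bash
python3 - <<'E'
from h import *
a=cv2.imread('pics/w1.png')[85:240,260:410]
a=(255*(a/255.)**1.3).astype(np.uint8)
cv2.imwrite('pics/w1c.png',cv2.resize(a,None,fx=3.8,fy=3.8,interpolation=2))
E
```

```text
(no output)
```

View pics/w1c.png

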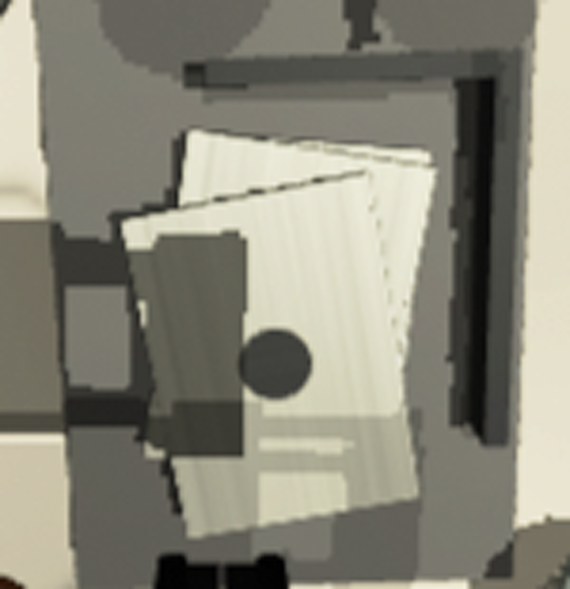

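```bash
python3 - <<'E'
from h import *
P=dict(np.load('w1.npz'))
def r(u,v,z): return ray(P,260+u/3.8,85+v/3.8,z)[:2]
for n,a,b,z in [('far in',(494,80),(485,440),.032),('far out',(522,80),(508,440),.032),('y in',(205,87),(450,79),.032),('y out',(205,65),(520,50),.032),('base R',(532,80),(515,560),.006),('base L',(40,80),(75,560),.006),('p3 top',(122,220),(365,170),.03),('p3 bot',(190,538),(418,495),.03),('p12 top',(188,130),(432,152),.02)]:
    A,B=r(*a,z),r(*b,z);d=B-A;print(n,np.round(A,4),np.round(B,4),'ang',np.round(np.degrees(np.arctan2(d[1],d[0])),1),'len',np.round(np.hypot(*d),4))
print('disc',r(275,362,.03))
E
```

```text
far in [ 0.58   -0.0191] [ 0.5846 -0.1337] ang -87.7 len 0.1147
far out [ 0.5884 -0.0191] [ 0.5922 -0.1337] ang -88.1 len 0.1147
y in [ 0.4923 -0.0212] [ 0.5666 -0.0188] ang 1.8 len 0.0743
y out [ 0.4923 -0.0148] [ 0.5872 -0.0104] ang 2.6 len 0.095
base R [ 0.598  -0.0196] [ 0.6045 -0.188 ] ang -87.8 len 0.1685
base L [ 0.4386 -0.0196] [ 0.4441 -0.188 ] ang -88.1 len 0.1684
p3 top [ 0.466  -0.0616] [ 0.542  -0.0461] ang 11.5 len 0.0776
p3 bot [ 0.4867 -0.1694] [ 0.5637 -0.1538] ang 11.5 len 0.0786
p12 top [ 0.4868 -0.0346] [ 0.5643 -0.0414] ang -5.0 len 0.0779
disc [ 0.51483875 -0.10765702]
```

```bash
python3 -m creep '[[[0,-5,-40,0,0,0,-0.037],[0,-5,-67,30,0,0,-0.037],[0,-5,-67,80,0,0,-0.037],[0,-5,-67,130,0,0,-0.037],[0,-5,-67,170,0,0,-0.037]]]'
python3 -c "
from h import *
s=ctrl.get_state();print(s['position'],s['joint_positions']);go([.43,-.10,.010],0.037)"
```

```text
time: 2.05
position: [0.4271, -0.1035, 0.0778]
tool_rot: [-2.191, -2.251, 0.003]
ft_force: [1.1, -0.9, -0.3]
grip_width: 0.005
[ 0.42712376 -0.10354531  0.07783478] [ 0.84885916  0.03493049 -0.67516126  2.09841262  0.02758732  1.01750241
  0.18626221]
jaw+0.04 d [ 3.6  3.1 67.8] r [-0.002  0.001 -0.01 ]
jaw+3.18 d [ 3.6  3.1 67.8] r [2.000e-03 3.000e-03 3.131e+00]
```

```bash
python3 -m creep '[[[0,3,3,45,0,0,0],[0,3,3,68,0,0,0],[0,3,3,68,0,0,0],[0,3,13,68,0,0,0],[0,3,21,68,0,0,0]]]'
python3 -m creep '[[[0,0,6,0,0,0,0],[0,0,12,0,0,0,0],[0,0,18,0,0,0,0],[0,0,24,0,0,0,0],[0,0,29,0,0,0,0]]]'
python3 -c "
from h import *
s=ctrl.get_state();print(s['position'],s['ft_force']);go([.487,-.10,.010],0.037)"
```

```text
time: 2.55
position: [0.4526, -0.0994, 0.014]
tool_rot: [2.187, 2.25, 0.002]
ft_force: [0.7, 0.8, 0.6]
grip_width: 0.007
time: 3.05
position: [0.479, -0.0973, 0.012]
tool_rot: [-2.187, -2.254, 0.002]
ft_force: [-2.9, -0.9, 1.6]
grip_width: -0.0
[ 0.47900258 -0.0972996   0.01204077] [-2.92020511 -0.88946297  1.61451501]
jaw+0.04 d [-2.9  7.9  2. ] r [-0.002  0.    -0.007]
jaw+3.18 d [-2.9  7.9  2. ] r [0.000e+00 2.000e-03 3.135e+00]
```

```bash
python3 -m creep '[[[0,-1,3,2,0,0,0],[0,-1,6,2,0,0,0],[0,-1,8,2,0,0,0]]]'
python3 -m creep '[[[0,0,1,0,0,0,0],[0,0,2,0,0,0,0]]]'
python3 -m creep '[[[0,0,1,0,0,0,0],[0,0,2,0,0,0,0]]]'

```

```text
time: 3.35
position: [0.4869, -0.0979, 0.0098]
tool_rot: [-2.187, -2.254, 0.001]
ft_force: [-2.6, -0.4, -0.8]
grip_width: 0.01
time: 3.55
position: [0.4886, -0.098, 0.0099]
tool_rot: [-2.187, -2.254, 0.002]
ft_force: [-3.1, -0.8, -0.4]
grip_width: 0.006
time: 3.75
position: [0.491, -0.0979, 0.0101]
tool_rot: [-2.188, -2.254, 0.001]
ft_force: [-2.7, -0.4, -0.4]
grip_width: 0.008
```

```bash
python3 -m creep '[[[0,0,1,0,0,0,0],[0,0,2,0,0,0,0]]]'
python3 -m creep '[[[0,0,1,0,0,0,0],[0,0,2,0,0,0,0]]]'
python3 -m creep '[[[0,0,1,0,0,0,0],[0,0,1.5,0,0,0,0]]]'

```

```text
time: 3.95
position: [0.4931, -0.0979, 0.0101]
tool_rot: [-2.188, -2.254, 0.001]
ft_force: [-2.9, -1.0, 0.5]
grip_width: 0.005
time: 4.15
position: [0.4949, -0.0977, 0.0101]
tool_rot: [-2.187, -2.254, 0.001]
ft_force: [-5.6, -0.7, 2.1]
grip_width: 0.009
time: 4.35
position: [0.495, -0.0977, 0.0099]
tool_rot: [-2.186, -2.253, 0.005]
ft_force: [-8.2, -0.3, 4.0]
grip_width: 0.003
```

```bash
python3 -m creep '[[[0,0,-12,0,0,0,0],[0,0,-12,-30,0,0,0],[0,0,-12,-60,0,0,0],[0,-20,0,-70,0,0,-0.14],[0,-60,20,-70,0,0,-0.28]]]'
python3 -c "
from h import *
s=ctrl.get_state();print(s['position'],s['joint_positions']);go([.547,-.215,.08],0.037+np.pi/2)"
```

```text
time: 4.85
position: [0.5219, -0.1547, 0.0839]
tool_rot: [1.832, 2.542, 0.004]
ft_force: [1.0, 0.0, 0.2]
grip_width: 0.007
[ 0.52185262 -0.1546589   0.08391204] [ 0.84345293  0.27247383 -0.6816713   1.86441727  0.19631629  1.06346828
  0.40696667]
jaw+1.61 d [-65.2   4.7   4.3] r [ 0.003  0.008 -1.286]
jaw+4.75 d [-65.2   4.7   4.3] r [ 0.009 -0.003  1.856]
```

```bash
python3 -m creep '[[[0,-60,5,4,0,0,-1.286],[0,-60,5,4,0,0,-1.286],[0,-60,5,4,0,0,-1.286],[0,-60,5,4,0,0,-1.286],[0,-60,5,4,0,0,-1.286]]]'
python3 -c "
from h import *
s=ctrl.get_state();print(s['position'],s['joint_positions']);go([.547,-.215,.08],0.037+np.pi/2)"
```

```text
time: 5.35
position: [0.5431, -0.2127, 0.077]
tool_rot: [0.783, 3.038, 0.001]
ft_force: [0.8, -0.4, 0.2]
grip_width: 0.004
[ 0.54305872 -0.21271316  0.07695015] [ 0.96599402  0.39394172 -0.76444839  1.76982411  0.30264761  1.09546443
  1.16654735]
jaw+1.61 d [-4.6 -0.1 -3. ] r [ 0.001  0.004 -0.542]
jaw+4.75 d [-4.6 -0.1 -3. ] r [ 5.0e-03 -1.0e-03  2.6e+00]
```

```bash
python3 -m creep '[[[0,-4,0,0,0,0,-0.542],[0,-4,0,0,0,0,-0.542],[0,-4,0,0,0,0,-0.542],[0,-4,0,0,0,0,-0.542],[0,-4,0,0,0,0,-0.542]]]'
python3 - <<'E'
from h import *
im,P=snap('wrist','w2');s=ctrl.get_state();print(s['position'],s['joint_positions']);go([.547,-.215,.01],0.037+np.pi/2)
im,P=snap('top','t2')
a=np.clip(im[160:320,250:440,::-1].astype(float)*1.8,0,255).astype(np.uint8)
a=cv2.resize(a,None,fx=2.2,fy=2.2,interpolation=2)
w=cv2.resize(cv2.imread('pics/w2.png')[:,:],(380,238),interpolation=3)
cv2.imwrite('pics/tw2.png',np.hstack([a,cv2.copyMakeBorder(w,0,a.shape[0]-238,0,0,0)]) )
E
```

```text
time: 5.85
position: [0.5463, -0.2146, 0.0769]
tool_rot: [-0.049, 3.138, -0.0]
ft_force: [0.9, 0.4, 0.3]
grip_width: 0.002
[ 0.54605128 -0.21462482  0.07680499] [ 1.03616071  0.43461488 -0.86096885  1.7579556   0.36327615  1.11429241
  1.65853545]
jaw+1.61 d [-0.8 -0.4 66.8] r [-0.     0.003 -0.008]
jaw+4.75 d [-0.8 -0.4 66.8] r [0.004 0.    3.134]
```

View pics/tw2.png

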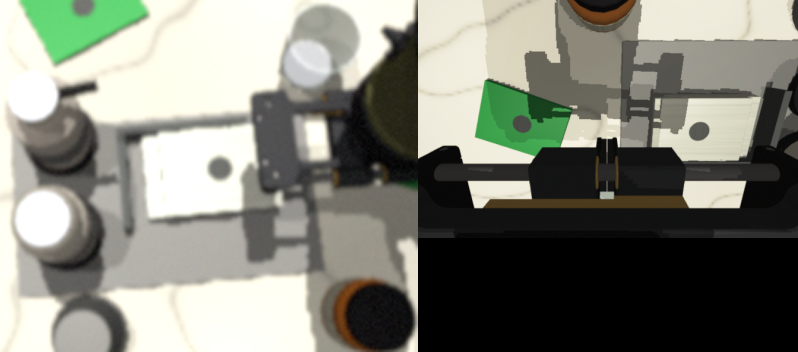

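```bash
python3 -m creep '[[[0,0,0,45,0,0,0],[0,0,0,67,0,0,0],[0,0,0,67,0,0,0],[0,0,15,67,0,0,0],[0,0,25,67,0,0,0]]]'
python3 -m creep '[[[0,0,8,0,0,0,0],[0,0,15,0,0,0,0],[0,0,22,0,0,0,0],[0,0,29,0,0,0,0],[0,0,36,0,0,0,0]]]'
python3 -c "
from h import *
s=ctrl.get_state();print(s['position'],s['ft_force']);go([.544,-.145,.010],0.037+np.pi/2)"
```

```text
time: 6.45
position: [0.5459, -0.1878, 0.011]
tool_rot: [-0.049, 3.138, -0.0]
ft_force: [1.0, 0.1, 0.4]
grip_width: 0.007
time: 6.95
position: [0.5433, -0.1535, 0.0094]
tool_rot: [-0.048, 3.141, -0.001]
ft_force: [-0.4, -0.4, -0.8]
grip_width: 0.008
[ 0.54331171 -0.15347882  0.00938433] [-0.36425704 -0.38936245 -0.84213534]
jaw+1.61 d [-0.9  8.5 -0.6] r [-0.001  0.    -0.006]
jaw+4.75 d [-0.9  8.5 -0.6] r [0.000e+00 1.000e-03 3.135e+00]
```

```bash
python3 -m creep '[[[0,0,3,0,0,0,0],[0,0,6,0,0,0,0],[0,0,8,0,0,0,0]]]'
python3 -m creep '[[[0,0,1.5,0,0,0,0],[0,0,3,0,0,0,0]]]'
python3 -m creep '[[[0,0,1.5,0,0,0,0],[0,0,2,0,0,0,0]]]'

```

```text
time: 7.25
position: [0.543, -0.1463, 0.0093]
tool_rot: [-0.048, 3.141, -0.001]
ft_force: [0.5, -3.1, 1.8]
grip_width: 0.006
time: 7.45
position: [0.5429, -0.143, 0.0092]
tool_rot: [0.048, -3.141, 0.001]
ft_force: [-0.1, -2.3, 0.7]
grip_width: 0.006
time: 7.65
position: [0.5428, -0.1405, 0.0092]
tool_rot: [0.049, -3.141, 0.0]
ft_force: [-0.6, -3.5, 0.8]
grip_width: 0.007
```

```bash
python3 -m creep '[[[0,0,1,0,0,0,0],[0,0,2,0,0,0,0],[0,0,2,0,0,0,0]]]'
python3 -m creep '[[[0,0,1,0,0,0,0],[0,0,2,0,0,0,0],[0,0,2,0,0,0,0]]]'

```

```text
time: 7.95
position: [0.5427, -0.1384, 0.0092]
tool_rot: [0.049, -3.141, -0.0]
ft_force: [-0.3, -0.8, 0.1]
grip_width: 0.01
time: 8.25
position: [0.5428, -0.1378, 0.0092]
tool_rot: [-0.048, 3.141, -0.002]
ft_force: [0.7, -4.7, -0.1]
grip_width: 0.003
```

```bash
python3 -m creep '[[[0,0,1,0,0,0,0],[0,0,2,0,0,0,0],[0,0,2,0,0,0,0]]]'
python3 -m creep '[[[0,0,2,0,0,0,0],[0,0,2,0,0,0,0]]]'

```

```text
time: 8.55
position: [0.5428, -0.1377, 0.0093]
tool_rot: [-0.046, 3.141, -0.006]
ft_force: [1.3, -8.6, -1.1]
grip_width: 0.001
time: 8.75
position: [0.5429, -0.1377, 0.0094]
tool_rot: [-0.045, 3.14, -0.01]
ft_force: [1.9, -11.9, -1.5]
grip_width: 0.003
```

```bash
python3 -m creep '[[[0,0,-5,0,0,0,0],[0,0,-18,0,0,0,0],[0,0,-18,-40,0,0,0],[0,0,-18,-90,0,0,0],[0,20,0,-140,0,0,0.14]]]'
python3 -m creep '[[[0,30,50,-60,0,0,1.43],[0,30,50,-80,0,0,1.43],[0,30,50,-100,0,0,1.43],[0,30,50,-100,0,0,1.43],[0,30,50,-100,0,0,1.43]]]'
python3 -c "
from h import *
s=ctrl.get_state();print(s['position'],s['ft_force']);go([.485,-.11,.25],0.037)"
```

```text
time: 9.25
position: [0.5264, -0.1363, 0.1449]
tool_rot: [0.178, 3.135, 0.005]
ft_force: [-0.3, -1.4, 1.9]
grip_width: 0.005
time: 9.75
position: [0.501, -0.0815, 0.2441]
tool_rot: [1.314, 2.852, 0.001]
ft_force: [-0.7, 0.3, -0.5]
grip_width: 0.007
[ 0.50098246 -0.08147006  0.24408384] [-0.66987829  0.31734451 -0.46497301]
jaw+0.04 d [-11.3 -30.7  -5.9] r [0.001 0.001 0.67 ]
jaw+3.18 d [-11.3 -30.7  -5.9] r [-1.000e-03  2.000e-03 -2.471e+00]
```

```bash
python3 -m creep '[[[0,-10,-27,-6,0,0,0.67],[0,-10,-27,-6,0,0,0.67],[0,-10,-27,-6,0,0,0.67],[0,-10,-27,-6,0,0,0.67],[0,-10,-27,-6,0,0,0.67]]]'
python3 -m creep '[[[0,0,0,0,0,0,0],[0,0,0,0,0,0,0]]]'
python3 - <<'E'
from h import *
im,P=snap('wrist','w3');np.savez('w3.npz',K=P['K'],pose=P['pose'])
p=proj(P,[.542,-.075,.03]).astype(int);print(p,ctrl.get_state()['position']);x,y=p-[75,70];print(x,y)
a=cv2.imread('pics/w3.png')[y:y+150,x:x+150];a=(255*(a/255.)**1.3).astype(np.uint8)
cv2.imwrite('pics/w3c.png',cv2.resize(a,None,fx=4,fy=4,interpolation=2))
E
```

```text
time: 10.25
position: [0.4867, -0.1067, 0.2489]
tool_rot: [-2.177, -2.263, -0.001]
ft_force: [0.2, -0.8, -0.3]
grip_width: 0.008
time: 10.45
position: [0.4867, -0.107, 0.249]
tool_rot: [-2.171, -2.27, -0.001]
ft_force: [0.6, 0.4, 0.2]
grip_width: 0.004
[366 143] [ 0.48669106 -0.10715814  0.24904618]
291 73
```

View pics/w3c.png

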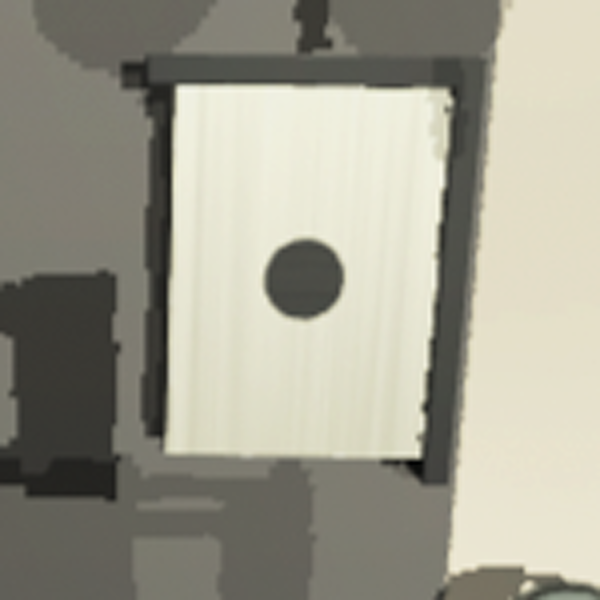

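```bash
python3 - <<'E'
from h import *
P=dict(np.load('w3.npz'))
r=lambda u,v,z: ray(P,291+u/4,73+v/4,z)[:2]
for n,a,b,z in [('plate L',(174,85),(165,453),.03),('plate R',(447,100),(422,455),.03),('fence in',(457,95),(427,470),.032),('fence out',(485,95),(449,480),.032),('plate top',(176,85),(445,87),.03),('plate bot',(165,454),(420,458),.03),('yfence out',(150,57),(485,60),.032),('base/shadow',(0,0),(1,1),.006)]:
    A,B=r(*a,z),r(*b,z);d=B-A;print(n,np.round(A,4),np.round(B,4),np.round(np.degrees(np.arctan2(d[1],d[0])),2))
print('disc',r(305,279,.03))
E
```

```text
plate L [ 0.5004 -0.0211] [ 0.504  -0.1299] -88.12
plate R [ 0.5788 -0.0218] [ 0.5838 -0.1271] -87.28
fence in [ 0.5809 -0.0204] [ 0.5853 -0.1313] -87.73
fence out [ 0.5889 -0.0201] [ 0.5925 -0.1342] -88.17
plate top [ 0.501  -0.0211] [ 0.5778 -0.0183] 2.07
plate bot [ 0.504  -0.1302] [ 0.5832 -0.1281] 1.55
yfence out [ 0.4931 -0.0139] [ 0.5877 -0.0107] 1.99
base/shadow [0.4484 0.0011] [0.4487 0.0008] -41.27
disc [ 0.54264396 -0.07444944]
```

```bash
python3 -c "
from h import *
go([.465,-.078,.009],0.037)"
python3 -m creep '[[[0,28,-25,40,0,0,0],[0,28,-25,90,0,0,0],[0,28,-25,140,0,0,0],[0,28,-25,190,0,0,0],[0,28,-25,220,0,0,0]]]'
python3 -c "
from h import *
go([.465,-.078,.009],0.037)"
```

```text
jaw+0.04 d [ 29.9 -20.3 240.1] r [-0.    -0.001  0.007]
jaw+3.18 d [ 29.9 -20.3 240.1] r [ 1.000e-03 -0.000e+00 -3.134e+00]
time: 11.0
position: [0.4587, -0.0801, 0.0263]
tool_rot: [-2.17, -2.268, 0.002]
ft_force: [-0.5, -1.0, 0.3]
grip_width: 0.003
jaw+0.04 d [ 1.8  6.4 17.3] r [-0.003 -0.001  0.007]
jaw+3.18 d [ 1.8  6.4 17.3] r [ 2.000e-03 -4.000e-03 -3.135e+00]
```

```bash
python3 -m creep '[[[0,2,5,17,0,0,0],[0,2,10,18,0,0,0],[0,2,18,18,0,0,0],[0,2,24,18,0,0,0],[0,2,29,18,0,0,0]]]'
python3 -m creep '[[[0,0,3,0,0,0,0],[0,0,5,0,0,0,0]]]'
python3 -m creep '[[[0,0,2,0,0,0,0],[0,0,2,0,0,0,0]]]'

```

```text
time: 11.5
position: [0.4915, -0.0778, 0.0127]
tool_rot: [2.173, 2.266, 0.002]
ft_force: [0.1, 0.1, -0.1]
grip_width: 0.01
time: 11.7
position: [0.4943, -0.0775, 0.0116]
tool_rot: [-2.174, -2.267, 0.002]
ft_force: [-3.6, -1.0, 1.9]
grip_width: 0.006
time: 11.9
position: [0.4943, -0.0774, 0.0107]
tool_rot: [-2.173, -2.265, 0.006]
ft_force: [-5.2, 0.2, 2.4]
grip_width: 0.01
```

```bash
python3 -m creep '[[[0,0,2,1,0,0,0],[0,0,4,1,0,0,0],[0,0,4,1,0,0,0]]]'
python3 -m creep '[[[0,0,-6,0,0,0,0],[0,0,-20,0,0,0,0],[0,0,-20,-40,0,0,0],[0,0,-20,-90,0,0,0],[0,0,-10,-140,0,0,0]]]'
python3 -c "
from h import *
go([.547,-.205,.08],0.037+np.pi/2)"
```

```text
time: 12.2
position: [0.4942, -0.0774, 0.0088]
tool_rot: [-2.169, -2.26, 0.016]
ft_force: [-14.3, -0.5, 9.0]
grip_width: 0.006
time: 12.7
position: [0.4895, -0.0772, 0.1507]
tool_rot: [2.174, 2.268, -0.001]
ft_force: [1.3, -1.6, -0.5]
grip_width: 0.004
jaw+1.61 d [-130.1   52.    70.8] r [-1.000e-03  0.000e+00 -1.565e+00]
jaw+4.75 d [-130.1   52.    70.8] r [0.000e+00 1.000e-03 1.576e+00]
```

```bash
python3 -m creep '[[[0,-40,20,0,0,0,-1.565],[0,-80,40,0,0,0,-1.565],[0,-128,50,20,0,0,-1.565],[0,-128,50,40,0,0,-1.565],[0,-128,50,65,0,0,-1.565]]]'
python3 -c "
from h import *
go([.547,-.205,.08],0.037+np.pi/2)"
```

```text
time: 13.2
position: [0.5468, -0.2059, 0.084]
tool_rot: [1.189, 2.905, 0.001]
ft_force: [-0.2, 0.3, -0.6]
grip_width: 0.003
jaw+1.61 d [0.5 0.8 4. ] r [ 0.001  0.003 -0.814]
jaw+4.75 d [0.5 0.8 4. ] r [ 4.000e-03 -1.000e-03  2.328e+00]
```

```bash
python3 -m creep '[[[0,0,0,0,0,0,-0.81],[0,0,0,0,0,0,-0.81],[0,0,0,0,0,0,-0.81],[0,0,0,0,0,0,-0.81],[0,0,0,0,0,0,-0.81]]]'
python3 -c "
from h import *
go([.545,-.16,.009],0.037+np.pi/2)"
```

```text
time: 13.7
position: [0.5462, -0.2035, 0.0846]
tool_rot: [0.036, 3.14, -0.001]
ft_force: [0.3, 0.1, 0.1]
grip_width: 0.006
jaw+1.61 d [ 2.3 43.4 75.5] r [-0.     0.002 -0.06 ]
jaw+4.75 d [ 2.3 43.4 75.5] r [3.000e-03 1.000e-03 3.082e+00]
```

```bash
python3 -m creep '[[[0,0,5,45,0,0,-0.05],[0,0,15,75,0,0,-0.05],[0,0,30,75,0,0,-0.05],[0,0,42,75,0,0,-0.05],[0,0,52,75,0,0,-0.05]]]'
python3 -m creep '[[[0,0,5,0,0,0,0],[0,0,9,0,0,0,0],[0,0,12,0,0,0,0],[0,0,14,0,0,0,0]]]'
python3 -m creep '[[[0,0,1,0,0,0,0],[0,0,2,0,0,0,0],[0,0,2,0,0,0,0]]]'

```

```text
time: 14.2
position: [0.5475, -0.1499, 0.0097]
tool_rot: [-0.035, 3.14, 0.0]
ft_force: [-0.4, 0.5, -0.6]
grip_width: 0.004
time: 14.6
position: [0.5468, -0.1376, 0.0093]
tool_rot: [-0.033, 3.141, -0.001]
ft_force: [0.7, -3.0, 0.5]
grip_width: 0.008
time: 14.9
position: [0.5468, -0.1377, 0.0093]
tool_rot: [0.031, -3.141, 0.004]
ft_force: [-0.1, -4.0, 1.2]
grip_width: 0.004
```

```bash
python3 -m creep '[[[0,0,2,0,0,0,0],[0,0,4,0,0,0,0],[0,0,4,0,0,0,0]]]'
python3 -m creep '[[[0,0,-8,0,0,0,0],[0,0,-22,0,0,0,0],[0,0,-22,-40,0,0,0],[0,0,-22,-90,0,0,0],[0,0,-22,-140,0,0,0]]]'
python3 -m creep '[[[0,0,0,-50,0,0,0],[0,0,0,-100,0,0,0],[0,-20,30,-105,0,0,0],[0,-30,70,-105,0,0,0],[0,-35,110,-105,0,0,0]]]'
python3 - <<'E'
from h import *
go([.583,.045,.225],0.037+np.pi/2)
im,P=snap('top','t4');print(im.shape)
a=np.clip(im[160:320,250:440,::-1].astype(float)*1.8,0,255).astype(np.uint8)
cv2.imwrite('pics/t4c.png',cv2.resize(a,None,fx=4,fy=3.7,interpolation=2) )
E
```

```text
time: 15.2
position: [0.5467, -0.1376, 0.0094]
tool_rot: [0.028, -3.141, 0.012]
ft_force: [0.2, -10.5, 0.5]
grip_width: 0.009
time: 15.7
position: [0.5466, -0.1529, 0.1503]
tool_rot: [0.034, -3.14, -0.004]
ft_force: [0.1, -0.8, 0.6]
grip_width: 0.006
time: 16.2
position: [0.5806, -0.0418, 0.2546]
tool_rot: [-0.03, 3.14, 0.003]
ft_force: [-0.1, -0.6, -0.5]
grip_width: 0.007
jaw+1.61 d [-4.  86.7 29.8] r [ 0.002  0.001 -0.018]
jaw+4.75 d [-4.  86.7 29.8] r [ 2.000e-03 -3.000e-03  3.124e+00]
(400, 640, 3)
```

```bash
python3 - <<'E'
from h import *
im,P=snap('wrist','w4');np.savez('w4.npz',K=P['K'],pose=P['pose']);print(proj(P,[.583,.045,.196]),proj(P,[.542,-.075,.03]),ctrl.get_state()['position'])
a=cv2.imread('pics/w4.png')[0:260];a=(255*(a/255.)**1.2).astype(np.uint8)
cv2.imwrite('pics/w4c.png',cv2.resize(a,None,fx=1.25,fy=1.25,interpolation=2))
E
```

```text
[419.91822236 220.82858107] [281.67115604 135.59829663] [ 0.57960819 -0.03392631  0.25506064]
```

View pics/w4c.png

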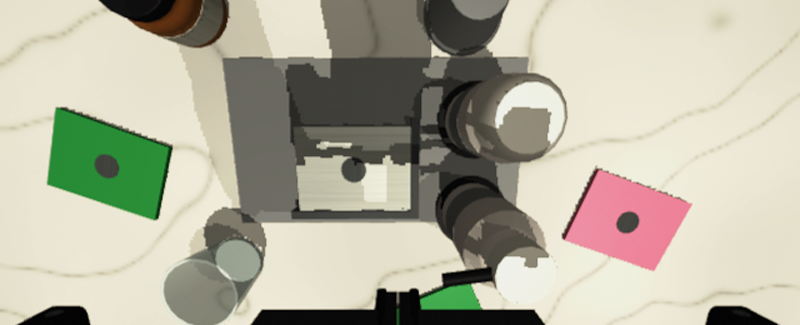

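```bash
python3 -m creep '[[[0,-3,35,0,0,0,0],[0,-3,76,0,0,0,0],[0,-3,76,0,0,0,0],[0,-3,76,20,0,0,0],[0,-3,76,45,0,0,0]]]'
python3 -c "
from h import *
go([.583,.045,.19],0.037+np.pi/2)"
```

```text
time: 16.8
position: [0.582, 0.0337, 0.2096]
tool_rot: [-0.035, 3.139, 0.0]
ft_force: [-0.5, -0.5, 0.4]
grip_width: 0.006
jaw+1.61 d [-1.2 11.3 19.6] r [ 0.     0.002 -0.015]
jaw+4.75 d [-1.2 11.3 19.6] r [ 3.000e-03 -0.000e+00  3.127e+00]
```

```bash
python3 -m creep '[[[0,-1,8,0,0,0,0],[0,-1,11,5,0,0,0],[0,-1,11,10,0,0,0],[0,-1,11,14,0,0,0],[0,-1,11,17,0,0,0]]]'
python3 -m creep '[[[0,0,0,2,0,0,0],[0,0,0,4,0,0,0],[0,0,0,5,0,0,0]]]'

```

```text
time: 17.3
position: [0.5824, 0.0449, 0.1928]
tool_rot: [-0.033, 3.14, 0.001]
ft_force: [-1.3, 0.5, 2.8]
grip_width: 0.003
time: 17.6
position: [0.5824, 0.0449, 0.1878]
tool_rot: [-0.034, 3.14, 0.001]
ft_force: [0.2, 0.7, 5.0]
grip_width: 0.006
```

```bash
python3 -m creep '[[[0,0,0,2,0,0,0],[0,0,0,3,0,0,0],[0,0,0,3,0,0,0]]]'
```

```text
time: 17.9
position: [0.5825, 0.0449, 0.1863]
tool_rot: [-0.033, 3.14, -0.001]
ft_force: [-3.0, 0.4, 13.8]
grip_width: 0.003
```

At the stop (13.8 N, 10 mm). Release and rise.

```bash
python3 -m creep '[[[0,0,0,-6,0,0,0],[0,0,0,-14,0,0,0],[0,0,0,-30,0,0,0],[0,0,0,-60,0,0,0],[0,0,0,-75,0,0,0]]]'
python3 -m creep '[[[0,0,-45,0,0,0,0],[0,0,-80,0,0,0,0],[0,0,-80,0,0,0,0],[0,0,-80,0,0,0,0]]]'
python3 - <<'E'
from h import *
im,P=snap('wrist','w5');s=ctrl.get_state();print(s['position'],s['ft_force'])
print(proj(P,[.583,.045,.196]),proj(P,[.542,-.075,.03]))
a=cv2.imread('pics/w5.png')[0:260];a=(255*(a/255.)**1.2).astype(np.uint8)
cv2.imwrite('pics/w5c.png',cv2.resize(a,None,fx=1.25,fy=1.25,interpolation=2))
E
```

```text
time: 18.4
position: [0.5824, 0.0444, 0.2616]
tool_rot: [-0.033, 3.14, -0.001]
ft_force: [1.4, -0.2, 0.7]
grip_width: 0.008
time: 18.8
position: [0.5834, -0.0369, 0.259]
tool_rot: [0.028, -3.141, -0.0]
ft_force: [0.3, 0.2, -0.4]
grip_width: 0.003
[ 0.58337517 -0.03518349  0.25919466] [ 0.5938184  -0.24024507  0.47844254]
[427.13019774 213.79281688] [287.39024409 133.27951763]
```

View pics/w5c.png

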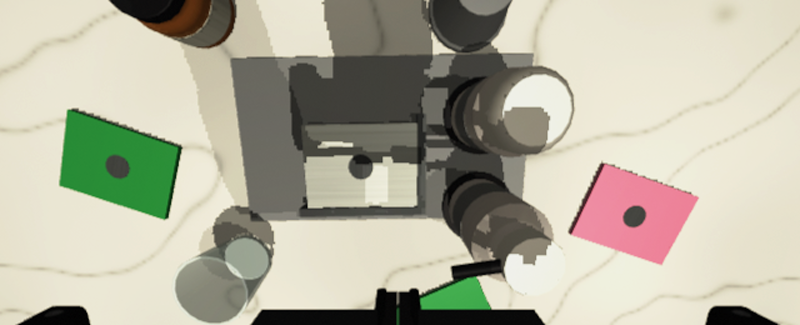

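The cap centre is at (533,267), as predicted for the cap at rest. The plate disc at (360,167) is within a pixel of the seat prediction. Beaker, jar and weight are all upright. I'm handing the job in.

```bash
python3 -c "
from bench import ctrl
print(ctrl.close_job())"
```

```text
the job is handed in; nothing more can be done
None
```

The plates are seated in the corner of the fences and the duster has been pressed and released. The job was handed in at about 19 s of the 67 s allowed; no verdict is reported.

- **Plates:** I pushed the stack with closed fingertips toward the far (+x) fence, then the +y fence, and repeated both, ending at about 10–14 N. On the second round the stack stopped within 1 mm of where it had stopped on the first.
- **Duster:** I pressed the cap slowly to its stop, about 10 mm down. The force reading was 5 N at 8 mm and 13.8 N at the stop. I then let it spring back up and moved the arm clear.
- **Last wrist picture:** the top plate's disc and the cap top each lie within about a pixel of where the seat point and the raised cap should appear. The beaker stands upright, and so do the parts of the jar and weight in view. The wrist force was near zero.
- **Not checked:** I could not see plates 1 and 2 under the top plate. That they are square rests on the repeated firm stops against both fences. I judged the beaker, jar and weight by eye and did not measure whether they had moved.
- **Disagreements:** before the second round of taps, one picture hinted at a gap of 1–2 mm between the top plate and the far fence, which is why I repeated them. I did not re-measure that edge afterwards. The fingers also proved thinner at the tip than the given sizes suggested (about 8 mm from the centre line to the back, not 15 mm), so I stopped each push by force.

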